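# Slide the feeding bottle into the warmer and start it

### The arm

A 6-joint arm with a two-finger parallel gripper is mounted at the origin on the work surface. World frame = base frame: x ahead of the robot, y to its left, z up, the work surface at z = 0. Lengths are in mm, angles in degrees, forces in N, time in s.
With the tool pointing down it reaches from about 375 to 925 mm from the base axis. Payload 5.7 kg.
Tool frame: the origin (TCP) lies on the centre line of the jaws, within the pads' length; the fingertips stand 14 mm ahead of it and the grasp point (between the pads) lies 5 mm behind it; z points along the fingers, y is the line along which they close (so a half turn about z gives the same grasp; the last joint's range is limited). The gripper opens to 85 mm and grips with 20 to 120 N. Pads are 22 mm wide; open, the fingers measure 114 mm over their backs; the gripper's body (76 mm by 85 mm) begins 54 mm behind the grasp point. The pads swing forward as they close: fully open they stand 13 mm farther back than shut.
Start: joints at [-77.928, 20.558, 86.54, -0, 72.909, -6.595], TCP at [192.025, -568.411, 245.267] pointing down, gripper open.
Joint ranges: [-170.27, 170.27], [-57.76, 135], [12.27, 136.19], [-55.21, 235.2], [11.17, 155.16], [-170.74, 170.74]. Speed limits (degrees/s): [136.94, 136.94, 180, 180, 180, 180].

### API

Orientations are given as [roll, pitch, yaw] about the fixed x, y, z axes, in that order (R = Rz(yaw) Ry(pitch) Rx(roll)).
In Python, from workcell import sensors, snapshot, calibration, bot gives the robot as it stands.
- The arm moves only by the tool servo_tool, never from a script. Its argument "series" is a list of rows, each an object of numbers: "tx", "ty", "tz": the shift along the tool's x, y, z in units of 30 mm (1.0 is 30 mm); "ax", "ay", "az": the turn, a rotation vector about the tool's x, y, z in units of 4 degrees (1.0 is 4 degrees). In form: [{"tx": .., "ty": .., "tz": .., "ax": .., "ay": .., "az": ..}, ...]. A call has 1 to 10 rows; each row shifts and turns the commanded pose from where the row before left it, along the tool's axes as they then stand; what a row does not reach is not made up. A row lasts 1/12 s, in which the tool goes at most 41.7 mm and 7.16 degrees, less where a joint would pass 70% of its speed; a pose out of reach is approached as far as the arm can. A call with a number of a shift or a turn outside -1 to 1 is refused whole. A call with a gripper value outside its range is refused whole. "claw" is the opening, from -1 (shut) to 1 (fully open), set as the call begins (left out, the last holds). The fingers move at their own pace and stop on an object; the grip force is fixed at half the most. Time passes only in rows, so rows that do not move let the fingers close. It gives the time, the measured TCP pose, the force, the opening and the grip force at its end, in the units of the state.
- sensors.get_state(): the state, without advancing time (a new reading comes with each control period).
- snapshot(name): name is "scene" or "top" or "wrist"; returns (picture, depth): 480x640x3 uint8, red, green, blue; 480x640 float32, mm along the optical axis (not along the pixel's ray), 0 where there is no reading.
- calibration(name): a dict with "vertical_fov" (degrees; the focal length in pixels is half the picture's height over the tangent of half this angle, whatever the lens; pixels are square), "cx", "cy" (the principal point, pixels), "dist_coeffs" ([k1, k2, p1, p2, k3] as OpenCV has them; the pictures are not rectified), "xyz" and "orientation" of the camera in the world. Camera axes: x right, y up, looking along -z (the intrinsics and any distortion apply to the point x, -y, -z); pixel columns grow to the right and rows downward; lengths in mm; the calibration is good to about 2 mm. A picture is of the moment at which its call begins: read the wrist's pose just before it. calibration takes no time and is no camera call; for the wrist camera it gives the pose at the moment of the call.
- bot.finish_job(): hands the job in; it is judged then, once.
The state is a dict: "t": time; "joint_positions": joint angles; "qd": joint speeds; "joint_torque": joint torques, N m; "position": TCP position; "ee_rot": TCP orientation; "force": force on the tool from outside, world axes, zero at the start; "moment": the same for the moment, N m; "grip_width": finger opening in mm; "finger_force": force on a finger pad.
Only numpy, scipy, OpenCV 4.12 (cv2) and the standard library are available. Lean on these libraries where they do the work, as an engineer would, in place of code of your own. Each camera call takes 0.05 s, during which the arm holds its last target. There are 200 camera calls.

### The job

Warm the feeding bottle: with the fingertips against the lower part of its glass, gently push the tall bottle across the shelf top, upright and never lifted, until it stands fully home in the open bay of the round warmer, then press the button on top of the warmer all the way down and let it spring back. Do not press the button before the bottle is home, leave the steel canister and the teats in the wooden rack where they are, and finish with the gripper clear of everything.

Things in the scene. Friction and masses are not known exactly. Their poses are not given: they have to be found in the camera images.
- bottle: Loose tall narrow glass feeding bottle, about 0.3 kg, 165 mm tall, upright. Straight round wall of radius 27 mm up to 105 mm, then a shoulder, a white screw collar (radius 22 mm) and a grey domed cap. Origin at the centre of its underside, z up its axis. It slides if pushed below about 35 mm above the shelf top and may tip if pushed higher.
- warmer: Fixed round white bottle warmer. Origin on the shelf top; x points from the open bay (front) to the drum (back), z up. Drum: radius 60, 100 mm tall, axis at x = +35 mm; its front (x = -25) is the bay's rear stop. Two upright arms, 75 mm tall, 24 thick, flank the floorless bay: 58 mm apart at x = -20 to -50, flaring to 100 mm apart at x = -85; their ends reach x = -97, y = +-74 mm.
- bay (a point): Point on the shelf top where the bottle's axis stands when it is fully home in the bay, against the drum: 53.5 mm from the warmer's origin towards -x of the warmer. Axes as the warmer's.
- start (a joint): Start button on top of the warmer: 0 = up, 0.006 m = fully down. Sprung, about 5 N to push fully down, and comes back up by itself.
- start_top (a point): Centre of the top face of the round start button (radius 14 mm) when up or pressed; it is pressed straight down. It stands on the drum's axis, 35 mm from the warmer's origin towards +x.
- canister: Bystander: loose lidded steel canister, radius 47 mm, 131 mm tall with its knob. Origin at the centre of its underside.
- rack: Bystander: fixed wooden rack block 200 mm (its x) by 70 mm (its y) by 35 mm tall with three slots holding the teats, tops up to 67 mm above the shelf top. Origin at the centre of its underside.
- teat0: Bystander: loose teat in a plastic cap, radius 17.5 mm, 47 mm tall, standing in a slot of the rack. Origin at the centre of its underside.
- teat1: Bystander: as teat0, in the middle slot.
- teat2: Bystander: as teat0, in the third slot.
Things that resemble listed ones, but are neither listed nor needed, are in the scene too. Several things look just like the warmer: the one meant starts farthest to the robot's right. Several things look just like the bottle: the one meant starts farthest to the robot's left.

How it is judged (in metres and radians):
On the way, in this order (a step that is already met when the one before it is completed fails the run):
1. the bottle stands upright, fully home in the bay (horizontal distance between bottle and bay below 0.01 m and angle between bottle's own z axis and vertical below 0.06 rad and linear speed of bottle below 0.03 m/s), for 0.2 s.
2. the start button is pressed down (value of joint start above 0.0045 m), for 0.05 s.
At the end, for the whole second after the job is handed in: The bottle stands upright on the shelf top with its axis within 10 mm of the home point in the bay, at rest, and the button, pressed at least 4.5 mm after the bottle was home, has sprung back up (horizontal distance between bottle and bay below 0.01 m and angle between bottle's own z axis and vertical below 0.05 rad and height (world z) of bottle below 0.004 m and linear speed of bottle below 0.01 m/s and value of joint start below 0.0015 m); the robot touches nothing.
It fails at once if the bottle tips (more than 0.25 rad) or is lifted off the shelf top (more than 12 mm) (angle between bottle's own z axis and vertical above 0.25 rad or height (world z) of bottle above 0.012 m).
It fails at once if the bottle is shoved roughly (faster than 0.4 m/s) (linear speed of bottle above 0.4 m/s).
It fails at once if the fingers push the bottle above the lower part of its glass (grasp point more than 95 mm above the shelf top) (contact force between the fingers and bottle above 1 N and height (world z) of the grasp point above 0.095 m).
It fails at once if the button is pressed before the bottle is home (value of joint start above 0.003 m and horizontal distance between bottle and bay above 0.015 m).
It fails at once if a bystander is moved (more than 15 mm) (distance of any of canister, teat0, teat1, teat2 from where it was at the start of the episode above 0.015 m).
It also fails if it takes over 64 s, if anything falls off the work surface, if the arm or the gripper's body presses on something with over 40 N, if the wrist force passes 120 N, or if a joint passes its speed limit or range.

## Working session

There is one attempt and no reset: what is moved stays moved. The work goes in short steps, Python scripts to look and compute and a tool call to move; the robot and the scene stay as the last step left them, time stands still between calls to the robot, and variables do not carry over. Pictures are saved under pics/ and viewed, at most 10 in all, crops included, and the job is handed in when it is done.

Besides the shell and the picture viewer there is one more tool, called after "Emit:" by a JSON object that holds its "fn" and its "kwargs". servo_tool: Moves the arm, as the interface text tells. Shifts and turns lie within -1 to 1; 1 stands for 30 mm of shift or 4 degrees of turn. Its arguments: {"type":"object","properties":{"series":{"type":"array"},"claw":{"type":"number"}},"required":["series"]}

```bash
mkdir -p pics
cat > h.py <<'E'
import numpy as np, cv2
from scipy.spatial.transform import Rotation as R
from workcell import sensors, snapshot, calibration, bot
def cam(n):
    c=calibration(n); f=240/np.tan(np.radians(c["vertical_fov"])/2)
    K=np.array([[f,0,c["cx"]],[0,f,c["cy"]],[0,0,1.]]); return c,K,np.array(c["dist_coeffs"],float)
def rot(c): 
    o=np.array(c["orientation"],float)
    return R.from_euler('xyz',o,degrees=True).as_matrix() if o.size==3 else o.reshape(3,3)
def rays(n,uv):
    c,K,d=cam(n); p=cv2.undistortPoints(np.array(uv,float).reshape(-1,1,2),K,d).reshape(-1,2)
    v=np.c_[p[:,0],-p[:,1],-np.ones(len(p))]
    return np.array(c["xyz"],float), v@rot(c).T
def onplane(n,uv,z):
    o,v=rays(n,uv); return o+v*((z-o[2])/v[:,2])[:,None]
def cloud(n,D):
    u,v=np.meshgrid(np.arange(640),np.arange(480)); o,r=rays(n,np.c_[u.ravel(),v.ravel()])
    return (o+r*D.reshape(-1,1)).reshape(480,640,3)
E
python3 - <<'E'
from h import *
for n in ("top","scene"):
    c=cam(n)[0]; print(n,c)
    p,D=snapshot(n); cv2.imwrite(f"pics/{n}0.png",p[...,::-1]); np.save(f"{n}0.npy",D)
print(sensors.get_state())
E
```

```text
top {'vertical_fov': 51.23161649411852, 'cx': 326.16742328007047, 'cy': 229.54652368589967, 'dist_coeffs': array([-0.04305822,  0.        ,  0.        ,  0.        ,  0.        ]), 'xyz': array([ 413.75046962,   66.91100757, 1105.89206347]), 'orientation': array([  6.62169683,   1.04273902, -90.80726908])}
scene {'vertical_fov': 56.73183449002171, 'cx': 322.69563601855907, 'cy': 245.76411848383785, 'dist_coeffs': array([0.01507888, 0.        , 0.        , 0.        , 0.        ]), 'xyz': array([893.10141057, 506.12327117, 662.88102035]), 'orientation': array([ 44.69849915,   0.23707065, 139.64790997])}
{'t': 0.1, 'joint_positions': array([-7.79305434e+01,  2.05955464e+01,  8.65924686e+01,  1.37472034e-03,
        7.29089462e+01, -6.59457384e+00]), 'qd': array([ 0.06622197, -0.08191371, -0.09500465,  0.01385851,  0.07864142,
        0.06134897]), 'joint_torque': array([ 1.30694443e-04, -5.28651023e+01, -2.79352444e+01, -1.84098844e-04,
        5.02544863e-03,  1.18256133e-05]), 'position': array([ 191.88956307, -567.86764508,  244.52167223]), 'ee_rot': array([-1.79903831e+02, -1.24399568e-02,  1.86636149e+01]), 'force': array([ 0.10595527,  0.72189389, -0.8533261 ]), 'moment': array([-0.01377701,  0.00212981,  0.02831596]), 'finger_force': 0.0, 'grip_width': 85.15974888609087}
```

View pics/top0.png

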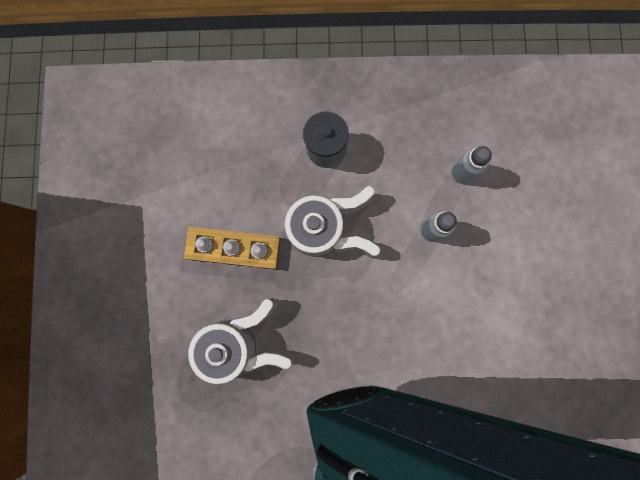

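View pics/scene0.png

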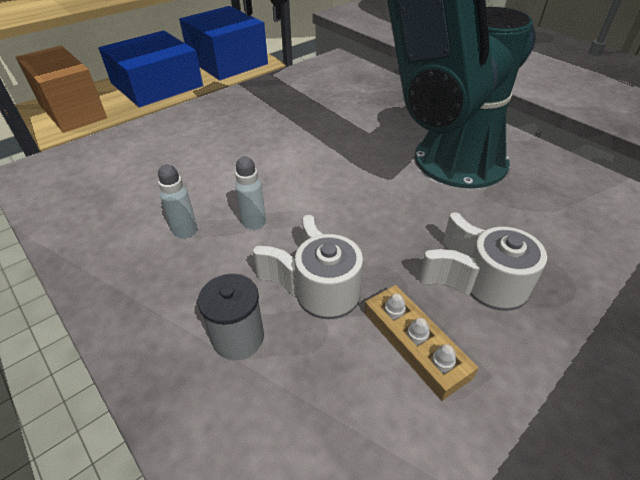

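The top view shows two warmers, at pixels (314,223) and (217,354). Image right is the robot's right, so the target is the one at (314,223), with its bay opening to the right. Two bottles have bases near (432,235) and (465,175). The scene view confirms nothing else is hidden behind the arm. The canister is at (326,135) and the rack at (232,248).

Run:
```python
from h import *
P={}
for n in ("top","scene"):
    D=np.load(f"{n}0.npy"); im=cv2.imread(f"pics/{n}0.png"); C=cloud(n,D); P[n]=C
    ok=(D>0); z=C[...,2]
    if n=="top": print("table z",np.median(z[100:300,500:620]), np.median(z[60:100,100:250]))
    X=C[...,0];Y=C[...,1]
    inws=ok&(X>350)&(X<900)&(Y>-350)&(Y<400)
    def lab(mask,name,minA=25):
        k,l,s,c=cv2.connectedComponentsWithStats(mask.astype(np.uint8))
        for i in range(1,k):
            if s[i,4]>=minA:
                pts=C[l==i]; (cx,cy),r=cv2.minEnclosingCircle(pts[:,:2].astype(np.float32))
                print(n,name,"px",c[i].round(),"A",s[i,4],"mean",pts.mean(0).round(1),"circ",round(cx,1),round(cy,1),round(r,1),"z",pts[:,2].min().round(),pts[:,2].max().round())
    lab(inws&(z>94)&(z<103.5),"drumtop")
    lab(inws&(z>104)&(z<125),"button/104-125")
    lab(inws&(z>68)&(z<80),"arms")
    lab(inws&(z>135)&(z<175),"caps")
    lab(inws&(z>20)&(z<95),"mid",60)
    if n=="top": lab(inws&(z>110)&(z<135),"can")
np.savez("c.npz",**P)
```

```text
table z -1.7965630826098504 -0.9283083632126363
top drumtop px [467. 168.] A 40 mean [ 653.5 -206.6   99.3] circ 659.6 -213.8 23.3 z 94.0 103.0
top drumtop px [314. 224.] A 2255 mean [542.7 108.7  99.2] circ 543.7 108.9 59.7 z 94.0 103.0
top button/104-125 px [326. 134.] A 1541 mean [726.2  81.5 115.6] circ 727.7 81.9 47.1 z 105.0 122.0
top button/104-125 px [471. 164.] A 175 mean [ 657.7 -212.7  110.9] circ 666.7 -222.7 26.5 z 104.0 125.0
top button/104-125 px [436. 227.] A 149 mean [ 531.3 -136.5  110. ] circ 537.9 -147.6 26.3 z 104.0 124.0
top button/104-125 px [313. 223.] A 371 mean [542.9 108.7 114.7] circ 543.9 109.3 22.1 z 104.0 125.0
top arms px [327. 156.] A 51 mean [689.4  80.7  73.9] circ 703.2 83.2 37.2 z 68.0 80.0
top arms px [463. 170.] A 49 mean [ 655.  -204.3   74.5] circ 660.1 -210.7 22.8 z 68.0 80.0
top arms px [355. 199.] A 476 mean [597.4  23.8  73.6] circ 605.4 28.0 46.0 z 68.0 80.0
top arms px [358. 244.] A 514 mean [501.8  19.2  73.7] circ 493.7 21.8 48.7 z 68.0 80.0
top arms px [259. 312.] A 344 mean [366.8 223.9  73.8] circ 369.3 238.8 45.5 z 68.0 79.0
top ca
[... 2756 characters left out ...]
 [ 670.4 -215.6  152.3] circ 667.7 -222.0 21.8 z 135.0 168.0
scene mid px [251. 208.] A 701 mean [ 548.8 -133.9   58.5] circ 539.9 -149.7 27.1 z 20.0 95.0
scene mid px [180. 216.] A 760 mean [ 673.6 -206.3   58.4] circ 668.0 -222.7 27.0 z 20.0 95.0
scene mid px [309. 227.] A 310 mean [504.5   4.3  73.6] circ 497.6 4.4 31.9 z 24.0 80.0
scene mid px [306. 281.] A 2962 mean [588.   95.1  58.6] circ 567.8 71.1 103.1 z 20.0 95.0
scene mid px [446. 267.] A 1400 mean [368.6 234.9  54.6] circ 370.8 238.7 46.4 z 20.0 80.0
scene mid px [421. 339.] A 5071 mean [511.9 299.4  39.2] circ 504.4 289.0 106.0 z 20.0 71.0
scene mid px [237. 335.] A 1444 mean [741.7 113.2  58.7] circ 730.7 85.6 44.3 z 20.0 95.0
```

Emit:
{"fn": "servo_tool", "kwargs": {"series": [{"az":-1},{"az":-1},{"az":-1},{"az":-1},{"az":-1},{"az":-1},{"az":-1},{"az":-1},{"az":-1},{"az":-1}], "claw": -0.3}}

```text
validation failed for argument at $.se...
```

Emit:
{"fn": "servo_tool", "kwargs": {"series": [{"az":-1},{"az":-1},{"az":-1},{"az":-1},{"az":-1},{"az":-1},{"az":-1},{"az":-1},{"az":-0.6},{}]}}

```text
validation failed for argument at $.se...
```

Run:
```python
from h import *
from scipy.optimize import least_squares
P=np.load("c.npz")
s=sensors.get_state(); print({k:np.round(s[k],1) for k in("position","ee_rot","joint_positions","grip_width","t")})
A=[]
for n in P:
    C=P[n].reshape(-1,3); C=C[np.linalg.norm(C[:,:2]-[545,60],axis=1)<150]
    z=C[:,2]; xy=C[:,:2]
    d=xy[(z>92)&(z<104)]; r=np.linalg.norm(d-[544,108],axis=1); d=d[(r<66)]
    hull=cv2.convexHull(d.astype(np.float32)).reshape(-1,2)
    f=least_squares(lambda p:np.linalg.norm(hull-p[:2],axis=1)-p[2],[544,108,60],loss="soft_l1"); c=f.x[:2]
    arm=xy[(z>70)&(z<79)]; arm=arm[(np.linalg.norm(arm-c,axis=1)>70)]
    # tips: farthest of each arm; direction by lateral symmetry
    for th in [0.055]:
        u=np.array([th,-1])/np.hypot(th,1); l=np.array([1,th])/np.hypot(th,1)
        a=(arm-c)@u; b=(arm-c)@l
        print(n,"drum",f.x.round(1),"N",len(arm),"max ax",np.percentile(a[b>0],99).round(1),np.percentile(a[b<0],99).round(1))
        for lo in range(70,130,10):
            m=(a>lo)&(a<lo+10); pb=b[m&(b>0)]; nb=b[m&(b<0)]
            if len(pb)and len(nb): print(lo,"+",pb.min().round(1),pb.max().round(1),"-",nb.max().round(1),nb.min().round(1),"mid of ext",((pb.max()+nb.min())/2).round(1),((pb.min()+nb.max())/2).round(1))
```

```text
{'position': array([ 191.9, -567.9,  244.5]), 'ee_rot': array([-179.9,   -0. ,   18.7]), 'joint_positions': array([-77.9,  20.6,  86.6,   0. ,  72.9,  -6.6]), 'grip_width': np.float64(85.2), 't': np.float64(0.1)}
top drum [543.9 108.9  59.5] N 852 max ax 128.2 130.0
70 + 30.1 52.0 - -30.1 -51.6 mid of ext 0.2 0.0
80 + 29.8 55.5 - -29.2 -52.5 mid of ext 1.5 0.3
90 + 35.4 60.4 - -31.7 -57.3 mid of ext 1.5 1.8
100 + 37.4 68.6 - -36.7 -66.1 mid of ext 1.2 0.4
110 + 42.5 74.5 - -39.6 -71.1 mid of ext 1.7 1.4
120 + 50.9 74.2 - -46.4 -71.3 mid of ext 1.4 2.2
scene drum [544.9 107.7  59.7] N 723 max ax 128.7 129.5
70 + 30.1 53.5 - -31.5 -51.9 mid of ext 0.8 -0.7
80 + 29.9 57.6 - -27.8 -52.1 mid of ext 2.7 1.1
90 + 31.7 61.2 - -31.1 -56.6 mid of ext 2.3 0.3
100 + 37.5 70.9 - -34.2 -65.3 mid of ext 2.8 1.6
110 + 41.1 75.0 - -38.7 -70.7 mid of ext 2.1 1.2
120 + 51.9 74.0 - -47.6 -71.3 mid of ext 1.3 2.1
```

Emit:
{"fn": "servo_tool", "kwargs": {"series": [{"tx":0,"ty":0,"tz":0,"ax":0,"ay":0,"az":-1},{"tx":0,"ty":0,"tz":0,"ax":0,"ay":0,"az":-1},{"tx":0,"ty":0,"tz":0,"ax":0,"ay":0,"az":-1},{"tx":0,"ty":0,"tz":0,"ax":0,"ay":0,"az":-1},{"tx":0,"ty":0,"tz":0,"ax":0,"ay":0,"az":-1},{"tx":0,"ty":0,"tz":0,"ax":0,"ay":0,"az":-1},{"tx":0,"ty":0,"tz":0,"ax":0,"ay":0,"az":-1},{"tx":0,"ty":0,"tz":0,"ax":0,"ay":0,"az":-1},{"tx":0,"ty":0,"tz":0,"ax":0,"ay":0,"az":-1},{"tx":0,"ty":0,"tz":0,"ax":0,"ay":0,"az":-1}], "claw": -0.3}}

```text
t: 0.93
position: [191.9, -568.0, 244.7]
ee_rot: [-180.0, -0.1, 58.9]
force: [-1.2, -0.1, -0.5]
grip_width: 30.0
finger_force: 0.0
```

Emit:
{"fn": "servo_tool", "kwargs": {"series": [{"tx":0,"ty":0,"tz":0,"ax":0,"ay":0,"az":-1},{"tx":0,"ty":0,"tz":0,"ax":0,"ay":0,"az":-1},{"tx":0,"ty":0,"tz":0,"ax":0,"ay":0,"az":-1},{"tx":0,"ty":0,"tz":0,"ax":0,"ay":0,"az":-1},{"tx":0,"ty":0,"tz":0,"ax":0,"ay":0,"az":-1},{"tx":0,"ty":0,"tz":0,"ax":0,"ay":0,"az":-1},{"tx":0,"ty":0,"tz":0,"ax":0,"ay":0,"az":-1},{"tx":0,"ty":0,"tz":0,"ax":0,"ay":0,"az":-1},{"tx":0,"ty":0,"tz":0,"ax":0,"ay":0,"az":-0.85},{"tx":0,"ty":0,"tz":0,"ax":0,"ay":0,"az":0}]}}

```text
t: 1.77
position: [191.9, -568.1, 244.8]
ee_rot: [-180.0, -0.1, 94.2]
force: [-0.4, 0.1, -0.5]
grip_width: 29.7
finger_force: 0.0
```

Emit:
{"fn": "servo_tool", "kwargs": {"series": [{"tx":0.61,"ty":0.78,"tz":0,"ax":0,"ay":0,"az":0},{"tx":0.61,"ty":0.78,"tz":0,"ax":0,"ay":0,"az":0},{"tx":0.61,"ty":0.78,"tz":0,"ax":0,"ay":0,"az":0},{"tx":0.61,"ty":0.78,"tz":0,"ax":0,"ay":0,"az":0},{"tx":0.61,"ty":0.78,"tz":0,"ax":0,"ay":0,"az":0},{"tx":0.61,"ty":0.78,"tz":0,"ax":0,"ay":0,"az":0},{"tx":0.61,"ty":0.78,"tz":0,"ax":0,"ay":0,"az":0},{"tx":0.61,"ty":0.78,"tz":0,"ax":0,"ay":0,"az":0}]}}

```text
t: 2.43
position: [369.1, -407.9, 245.1]
ee_rot: [-180.0, -0.0, 93.9]
force: [-0.1, -0.3, -0.8]
grip_width: 30.5
finger_force: 0.0
```

Emit:
{"fn": "servo_tool", "kwargs": {"series": [{"tx":0.61,"ty":0.78,"tz":0,"ax":0,"ay":0,"az":0},{"tx":0.61,"ty":0.78,"tz":0,"ax":0,"ay":0,"az":0},{"tx":0.61,"ty":0.78,"tz":0,"ax":0,"ay":0,"az":0},{"tx":0.61,"ty":0.78,"tz":0,"ax":0,"ay":0,"az":0},{"tx":0.61,"ty":0.78,"tz":0,"ax":0,"ay":0,"az":0},{"tx":0.61,"ty":0.78,"tz":0,"ax":0,"ay":0,"az":0},{"tx":0.61,"ty":0.78,"tz":0,"ax":0,"ay":0,"az":0},{"tx":0.61,"ty":0.78,"tz":0,"ax":0,"ay":0,"az":0},{"tx":0,"ty":0,"tz":0,"ax":0,"ay":0,"az":0}]}}

```text
t: 3.18
position: [548.1, -246.3, 245.1]
ee_rot: [179.9, -0.1, 94.1]
force: [-0.1, -0.6, -0.3]
grip_width: 30.3
finger_force: 0.0
```

Emit:
{"fn": "servo_tool", "kwargs": {"series": [{"tx":0,"ty":0,"tz":0,"ax":0,"ay":1,"az":0},{"tx":0,"ty":0,"tz":0,"ax":0,"ay":1,"az":0},{"tx":0,"ty":0,"tz":0,"ax":0,"ay":1,"az":0},{"tx":0,"ty":0,"tz":0,"ax":0,"ay":1,"az":0},{"tx":0,"ty":0,"tz":0,"ax":0,"ay":1,"az":0},{"tx":0,"ty":0,"tz":0,"ax":0,"ay":1,"az":0},{"tx":0,"ty":0,"tz":0,"ax":0,"ay":1,"az":0},{"tx":0,"ty":0,"tz":0,"ax":0,"ay":1,"az":0},{"tx":0,"ty":0,"tz":0,"ax":0,"ay":0.75,"az":0},{"tx":0,"ty":0,"tz":0,"ax":0,"ay":0,"az":0}]}}

```text
t: 4.02
position: [543.8, -251.5, 243.1]
ee_rot: [-179.8, -35.2, 93.7]
force: [-0.3, -0.5, 0.2]
grip_width: 29.9
finger_force: 0.0
```

Run:
```python
from h import *
s=sensors.get_state(); print({k:np.round(s[k],1) for k in("position","ee_rot","joint_positions","grip_width","t","force")})
M=R.from_euler('xyz',s["ee_rot"],degrees=True).as_matrix(); print(M.round(3))
```

```text
{'position': array([ 543.8, -251.5,  243.1]), 'ee_rot': array([-179.8,  -35.2,   93.7]), 'joint_positions': array([-44.8,  33.8,  73.9,  22.6,  99.6, -50.2]), 'grip_width': np.float64(29.9), 't': np.float64(4.0), 'force': array([-0.3, -0.5,  0.2])}
[[-0.053  0.998 -0.041]
 [ 0.815  0.067  0.575]
 [ 0.577 -0.003 -0.817]]
```

Emit:
{"fn": "servo_tool", "kwargs": {"series": [{"tx":-0.415,"ty":0,"tz":0.588,"ax":0,"ay":0,"az":0},{"tx":-0.415,"ty":0,"tz":0.588,"ax":0,"ay":0,"az":0},{"tx":-0.415,"ty":0,"tz":0.588,"ax":0,"ay":0,"az":0},{"tx":-0.415,"ty":0,"tz":0.588,"ax":0,"ay":0,"az":0},{"tx":-0.415,"ty":0,"tz":0.588,"ax":0,"ay":0,"az":0},{"tx":-0.415,"ty":0,"tz":0.588,"ax":0,"ay":0,"az":0},{"tx":-0.415,"ty":0,"tz":0.588,"ax":0,"ay":0,"az":0},{"tx":-0.415,"ty":0,"tz":0.588,"ax":0,"ay":0,"az":0},{"tx":-0.415,"ty":0,"tz":0.588,"ax":0,"ay":0,"az":0},{"tx":0,"ty":0,"tz":0,"ax":0,"ay":0,"az":0}]}}

```text
t: 4.85
position: [542.7, -249.0, 47.6]
ee_rot: [-179.6, -35.1, 93.9]
force: [-1.0, 0.5, 0.1]
grip_width: 30.0
finger_force: 0.0
```

Run:
```python
from h import *
s=sensors.get_state(); print({k:np.round(s[k],1) for k in("position","ee_rot","joint_positions")})
p,D=snapshot("scene"); C=cloud("scene",D); np.save("s1.npy",D)
a=p[60:360,60:460,::-1]; cv2.imwrite("pics/s1.png",cv2.resize(a,None,fx=2,fy=2))
```

```text
{'position': array([ 542.7, -249. ,   47.6]), 'ee_rot': array([-179.6,  -35.1,   93.9]), 'joint_positions': array([-44.6,  45.9,  81.2,  22.4,  81.6, -57.6])}
```

View pics/s1.png

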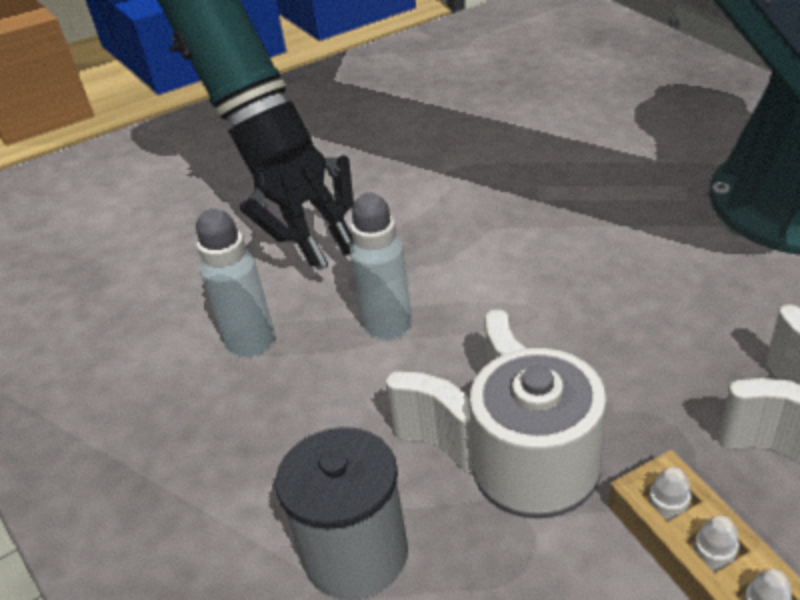

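Emit:
{"fn": "servo_tool", "kwargs": {"series": [{"tx":-0.415,"ty":0.09,"tz":0.588,"ax":0,"ay":0,"az":0},{"tx":0.27,"ty":0,"tz":0.19,"ax":0,"ay":0,"az":0},{"tx":0.27,"ty":0,"tz":0.19,"ax":0,"ay":0,"az":0},{"tx":0.27,"ty":0,"tz":0.19,"ax":0,"ay":0,"az":0},{"tx":0.27,"ty":0,"tz":0.19,"ax":0,"ay":0,"az":0},{"tx":0.27,"ty":0,"tz":0.19,"ax":0,"ay":0,"az":0},{"tx":0,"ty":0,"tz":0,"ax":0,"ay":0,"az":0},{"tx":0,"ty":0,"tz":0,"ax":0,"ay":0,"az":0}]}}

```text
t: 5.57
position: [543.9, -200.2, 29.9]
ee_rot: [180.0, -35.0, 94.1]
force: [-0.4, -0.7, -0.0]
grip_width: 29.6
finger_force: 0.0
```

Emit:
{"fn": "servo_tool", "kwargs": {"series": [{"tx":-0.075,"ty":0,"tz":0.107,"ax":0,"ay":0,"az":0},{"tx":0.082,"ty":0,"tz":0.058,"ax":0,"ay":0,"az":0},{"tx":0.082,"ty":0,"tz":0.058,"ax":0,"ay":0,"az":0},{"tx":0.082,"ty":0,"tz":0.058,"ax":0,"ay":0,"az":0},{"tx":0.082,"ty":0,"tz":0.058,"ax":0,"ay":0,"az":0},{"tx":0.082,"ty":0,"tz":0.058,"ax":0,"ay":0,"az":0},{"tx":0.082,"ty":0,"tz":0.058,"ax":0,"ay":0,"az":0},{"tx":0.082,"ty":0,"tz":0.058,"ax":0,"ay":0,"az":0},{"tx":0.082,"ty":0,"tz":0.058,"ax":0,"ay":0,"az":0}]}}

```text
t: 6.32
position: [542.5, -177.1, 25.2]
ee_rot: [180.0, -35.0, 94.1]
force: [0.1, -3.3, -0.6]
grip_width: 30.0
finger_force: 1.2
```

```bash
cat >> h.py <<'E'
def bottle(g=None):
    "bottle axis xy from cap dome and glass, both cameras, within 60 of guess"
    for n in ("scene","top"):
        p,D=snapshot(n); C=cloud(n,D); out=[]
        for lo,hi,r0 in ((145,172,None),(60,104,27)):
            m=(D>0)&(C[...,2]>lo)&(C[...,2]<hi)&(np.hypot(C[...,0]-g[0],C[...,1]-g[1])<45)
            if lo==60: # glass: bluish
                pf=p.astype(int); m&=(pf[...,2]-pf[...,0]>8)
            q=C[m][:,:2]
            if len(q)<8: out.append(None); continue
            from scipy.optimize import least_squares
            if r0: 
                f=least_squares(lambda a:np.linalg.norm(q-a,axis=1)-r0,q.mean(0)+np.array([0,-.1]) if n=="top" else q.mean(0)-[8,15],loss="soft_l1"); out.append((f.x.round(1),len(q)))
            else:
                (x,y),r=cv2.minEnclosingCircle(q.astype(np.float32)); out.append((round(x,1),round(y,1),round(r,1),len(q)))
        print(n,out)
def st():
    s=sensors.get_state(); print({k:np.round(s[k],1).tolist() for k in("t","position","ee_rot","force","grip_width")})
E
python3 -c "
from h import *
st(); bottle((539,-147))"
```

```text
{'t': 6.3, 'position': [542.5, -177.1, 25.2], 'ee_rot': [180.0, -35.0, 94.1], 'force': [0.1, -3.3, -0.6], 'grip_width': 30.0}
scene [(542.0, -139.3, 18.2, 264), (array([ 540.1, -142. ]), 358)]
top [(539.8, -136.2, 18.1, 292), (array([ 539.8, -139.3]), 96)]
```

Emit:
{"fn": "servo_tool", "kwargs": {"series": [{"tx":0.109,"ty":0.042,"tz":0.077,"ax":0,"ay":0,"az":0},{"tx":0.109,"ty":0.042,"tz":0.077,"ax":0,"ay":0,"az":0},{"tx":0.109,"ty":0.042,"tz":0.077,"ax":0,"ay":0,"az":0},{"tx":0.109,"ty":0.042,"tz":0.077,"ax":0,"ay":0,"az":0},{"tx":0.109,"ty":0.042,"tz":0.077,"ax":0,"ay":0,"az":0},{"tx":0.109,"ty":0.042,"tz":0.077,"ax":0,"ay":0,"az":0},{"tx":0.109,"ty":0.042,"tz":0.077,"ax":0,"ay":0,"az":0},{"tx":0.109,"ty":0.042,"tz":0.077,"ax":0,"ay":0,"az":0}]}}

```text
t: 7.08
position: [550.1, -143.8, 25.1]
ee_rot: [-180.0, -35.0, 94.1]
force: [0.1, -3.0, 0.8]
grip_width: 29.9
finger_force: 1.5
```

```bash
python3 -c "
from h import *
st(); bottle((546,-106))"
```

```text
{'t': 7.1, 'position': [550.1, -143.8, 25.1], 'ee_rot': [-180.0, -35.0, 94.1], 'force': [0.1, -3.0, 0.8], 'grip_width': 29.9}
scene [(549.0, -106.5, 18.5, 280), (array([ 547.6, -108.8]), 370)]
top [(547.8, -104.2, 17.8, 268), (array([ 547.9, -105.9]), 90)]
```

Emit:
{"fn": "servo_tool", "kwargs": {"series": [{"tx":0.109,"ty":0.042,"tz":0.077,"ax":0,"ay":0,"az":0},{"tx":0.109,"ty":0.042,"tz":0.077,"ax":0,"ay":0,"az":0},{"tx":0.109,"ty":0.042,"tz":0.077,"ax":0,"ay":0,"az":0},{"tx":0.109,"ty":0.042,"tz":0.077,"ax":0,"ay":0,"az":0},{"tx":0.109,"ty":0.042,"tz":0.077,"ax":0,"ay":0,"az":0},{"tx":0.109,"ty":0.042,"tz":0.077,"ax":0,"ay":0,"az":0},{"tx":0.109,"ty":0.042,"tz":0.077,"ax":0,"ay":0,"az":0},{"tx":0.109,"ty":0.042,"tz":0.077,"ax":0,"ay":0,"az":0},{"tx":0.055,"ty":0,"tz":0.038,"ax":0,"ay":0,"az":0}]}}

```text
t: 7.93
position: [557.9, -108.9, 25.0]
ee_rot: [180.0, -35.0, 94.1]
force: [-0.1, -4.2, 1.5]
grip_width: 29.8
finger_force: 1.8
```

```bash
python3 -c "
from h import *
st(); bottle((556,-71))"
```

```text
{'t': 7.9, 'position': [557.9, -108.9, 25.0], 'ee_rot': [180.0, -35.0, 94.1], 'force': [-0.1, -4.2, 1.5], 'grip_width': 29.8}
scene [(557.2, -70.9, 18.1, 299), (array([555.5, -74.1]), 384)]
top [(554.7, -71.2, 17.8, 281), (array([555.9, -71.7]), 80)]
```

Emit:
{"fn": "servo_tool", "kwargs": {"series": [{"tx":0.109,"ty":0.004,"tz":0.077,"ax":0,"ay":0,"az":0},{"tx":0.109,"ty":0.004,"tz":0.077,"ax":0,"ay":0,"az":0},{"tx":0.109,"ty":0.004,"tz":0.077,"ax":0,"ay":0,"az":0},{"tx":0.109,"ty":0.004,"tz":0.077,"ax":0,"ay":0,"az":0},{"tx":0.109,"ty":0.004,"tz":0.077,"ax":0,"ay":0,"az":0},{"tx":0.109,"ty":0.004,"tz":0.077,"ax":0,"ay":0,"az":0},{"tx":0.109,"ty":0.004,"tz":0.077,"ax":0,"ay":0,"az":0},{"tx":0.109,"ty":0.004,"tz":0.077,"ax":0,"ay":0,"az":0},{"tx":0.109,"ty":0.004,"tz":0.077,"ax":0,"ay":0,"az":0},{"tx":0.109,"ty":0.004,"tz":0.077,"ax":0,"ay":0,"az":0}]}}

```text
t: 8.87
position: [556.1, -69.3, 24.9]
ee_rot: [180.0, -35.0, 94.1]
force: [0.3, -4.6, 2.4]
grip_width: 29.8
finger_force: 2.4
```

```bash
python3 -c "
from h import *
st(); bottle((553,-30))
p,D=snapshot('scene'); cv2.imwrite('pics/s2.png',cv2.resize(p[120:345,170:470,::-1],None,fx=2.4,fy=2.4))"
```

```text
{'t': 8.9, 'position': [556.1, -69.3, 24.9], 'ee_rot': [180.0, -35.0, 94.1], 'force': [0.3, -4.6, 2.4], 'grip_width': 29.8}
scene [(555.9, -31.7, 18.4, 306), (array([553.9, -34.4]), 382)]
top [(553.3, -30.5, 18.1, 285), (array([553.9, -31.3]), 63)]
```

View pics/s2.png

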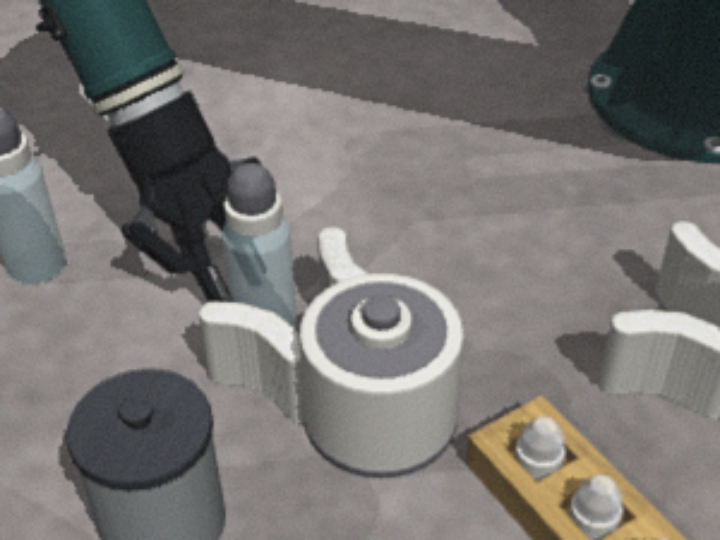

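Run:
```python
from h import *
u=np.array([-.069,.998]);l=np.array([.998,.069]); o=np.array([544.4,108.3])-35*u
for n in("scene","top"):
    p,D=snapshot(n); C=cloud(n,D); m=(D>0)&(p.max(2)<75)&(C[...,2]>12)&(C[...,2]<180)
    q=C[m]; a=(q[:,:2]-o)@u; b=(q[:,:2]-o)@l; z=q[:,2]
    k=(a>-260)&(a<-90)&(abs(b)<110); a,b,z=a[k],b[k],z[k]
    for zl in range(20,120,15):
        s=(z>=zl)&(z<zl+15)
        for t in (1,-1):
            w=s&(b*t>12)
            if w.sum()>4: print(n,zl,t,"lat max",abs(b[w]).max().round(),"fwd max (all)",a[w].max().round(), "fwd max lat>36", a[w&(abs(b)>36)].max().round() if (w&(abs(b)>36)).any() else None)
```

```text
scene 20 1 lat max 29.0 fwd max (all) -130.0 fwd max lat>36 None
scene 35 1 lat max 44.0 fwd max (all) -115.0 fwd max lat>36 -167.0
scene 50 1 lat max 54.0 fwd max (all) -147.0 fwd max lat>36 -153.0
scene 50 -1 lat max 17.0 fwd max (all) -175.0 fwd max lat>36 None
scene 65 1 lat max 61.0 fwd max (all) -153.0 fwd max lat>36 -154.0
scene 65 -1 lat max 17.0 fwd max (all) -166.0 fwd max lat>36 None
scene 80 1 lat max 66.0 fwd max (all) -157.0 fwd max lat>36 -166.0
scene 80 -1 lat max 25.0 fwd max (all) -164.0 fwd max lat>36 None
scene 95 1 lat max 66.0 fwd max (all) -128.0 fwd max lat>36 -175.0
scene 95 -1 lat max 63.0 fwd max (all) -169.0 fwd max lat>36 -178.0
scene 110 1 lat max 41.0 fwd max (all) -116.0 fwd max lat>36 -187.0
scene 110 -1 lat max 39.0 fwd max (all) -177.0 fwd max lat>36 -189.0
top 20 1 lat max 27.0 fwd max (all) -139.0 fwd max lat>36 None
top 20 -1 lat max 29.0 fwd max (all) -128.0 fwd max lat>36 None
top 35 1 lat max 32.0 fwd max (all) -139.0 fwd max lat>36 None
top 35 -1 lat max 31.0 fwd max (all) -135.0 fwd max lat>36 None
top 50 1 lat max 47.0 fwd max (all) -146.0 fwd max lat>36 -151.0
top 50 -1 lat max 44.0 fwd max (all) -122.0 fwd max lat>36 -150.0
top 65 1 lat max 55.0 fwd max (all) -155.0 fwd max lat>36 -155.0
top 65 -1 lat max 27.0 fwd max (all) -123.0 fwd max lat>36 None
top 80 1 lat max 64.0 fwd max (all) -161.0 fwd max lat>36 -165.0
top 80 -1 lat max 25.0 fwd max (all) -160.0 fwd max lat>36 None
top 95 1 lat max 63.0 fwd max (all) -169.0 fwd max lat>36 -176.0
top 110 1 lat max 39.0 fwd max (all) -177.0 fwd max lat>36 -187.0
```

Emit:
{"fn": "servo_tool", "kwargs": {"series": [{"tx":-0.06,"ty":0,"tz":-0.04,"ax":0,"ay":0,"az":0},{"tx":0,"ty":0,"tz":0,"ax":0,"ay":0.7,"az":0},{"tx":0,"ty":0,"tz":0,"ax":0,"ay":0.7,"az":0},{"tx":0,"ty":0,"tz":0,"ax":0,"ay":0.6,"az":0},{"tx":0,"ty":0,"tz":0,"ax":0,"ay":0,"az":0},{"tx":0.073,"ty":0,"tz":0.068,"ax":0,"ay":0,"az":0},{"tx":0.073,"ty":0,"tz":0.068,"ax":0,"ay":0,"az":0},{"tx":0.073,"ty":0,"tz":0.068,"ax":0,"ay":0,"az":0},{"tx":0.073,"ty":0,"tz":0.068,"ax":0,"ay":0,"az":0},{"tx":0.073,"ty":0,"tz":0.068,"ax":0,"ay":0,"az":0}]}}

```text
t: 9.95
position: [555.2, -56.3, 25.1]
ee_rot: [180.0, -42.9, 94.1]
force: [-0.4, -2.6, -0.8]
grip_width: 30.0
finger_force: 1.0
```

Emit:
{"fn": "servo_tool", "kwargs": {"series": [{"tx":0.073,"ty":0,"tz":0.068,"ax":0,"ay":0,"az":0},{"tx":0.073,"ty":0,"tz":0.068,"ax":0,"ay":0,"az":0},{"tx":0.073,"ty":0,"tz":0.068,"ax":0,"ay":0,"az":0},{"tx":0.073,"ty":0,"tz":0.068,"ax":0,"ay":0,"az":0},{"tx":0.073,"ty":0,"tz":0.068,"ax":0,"ay":0,"az":0}]}}

```text
t: 10.37
position: [554.0, -41.6, 24.8]
ee_rot: [180.0, -43.0, 94.1]
force: [0.0, -1.7, -1.5]
grip_width: 29.8
finger_force: 1.0
```

```bash
python3 -c "
from h import *
st(); bottle((552,-4))"
```

```text
{'t': 10.4, 'position': [554.0, -41.6, 24.8], 'ee_rot': [180.0, -43.0, 94.1], 'force': [0.0, -1.7, -1.5], 'grip_width': 29.8}
scene [(553.3, -1.7, 17.7, 319), (array([551.4,  -5.3]), 383)]
top [(550.9, -0.7, 18.2, 281), (array([551.6,  -2.2]), 49)]
```

Emit:
{"fn": "servo_tool", "kwargs": {"series": [{"tx":0.073,"ty":0,"tz":0.068,"ax":0,"ay":0,"az":0},{"tx":0.073,"ty":0,"tz":0.068,"ax":0,"ay":0,"az":0},{"tx":0.073,"ty":0,"tz":0.068,"ax":0,"ay":0,"az":0},{"tx":0.073,"ty":0,"tz":0.068,"ax":0,"ay":0,"az":0},{"tx":0.073,"ty":0,"tz":0.068,"ax":0,"ay":0,"az":0},{"tx":0.073,"ty":0,"tz":0.068,"ax":0,"ay":0,"az":0}]}}

```text
t: 10.97
position: [552.7, -23.7, 24.8]
ee_rot: [-180.0, -43.0, 94.1]
force: [0.4, -1.8, -1.1]
grip_width: 30.1
finger_force: 1.2
```

Emit:
{"fn": "servo_tool", "kwargs": {"series": [{"tx":0.024,"ty":0,"tz":0.023,"ax":0,"ay":0,"az":0},{"tx":0.024,"ty":0,"tz":0.023,"ax":0,"ay":0,"az":0}]}}

```text
t: 11.13
position: [552.6, -21.7, 24.8]
ee_rot: [-180.0, -43.0, 94.1]
force: [-0.4, -2.6, -0.9]
grip_width: 29.9
finger_force: 1.2
```

```bash
python3 -c "
from h import *
st(); bottle((550,17))"
```

```text
{'t': 11.1, 'position': [552.6, -21.7, 24.8], 'ee_rot': [-180.0, -43.0, 94.1], 'force': [-0.4, -2.6, -0.9], 'grip_width': 29.9}
scene [(552.1, 17.1, 18.0, 325), (array([550.1,  13.8]), 262)]
top [(550.0, 16.7, 18.1, 280), (array([550.6,  16.3]), 54)]
```

Nearly home; creep on until the force shows the rear stop.

Emit:
{"fn": "servo_tool", "kwargs": {"series": [{"tx":0.024,"ty":0,"tz":0.023,"ax":0,"ay":0,"az":0},{"tx":0.024,"ty":0,"tz":0.023,"ax":0,"ay":0,"az":0}]}}

```text
t: 11.4
position: [552.6, -20.1, 24.7]
ee_rot: [180.0, -43.0, 94.1]
force: [-0.1, -1.8, -1.1]
grip_width: 29.8
finger_force: 1.2
```

Emit:
{"fn": "servo_tool", "kwargs": {"series": [{"tx":0.024,"ty":0,"tz":0.023,"ax":0,"ay":0,"az":0}]}}

```text
t: 11.48
position: [552.5, -19.1, 24.7]
ee_rot: [180.0, -43.0, 94.1]
force: [-0.5, -2.2, 0.2]
grip_width: 29.8
finger_force: 1.2
```

Emit:
{"fn": "servo_tool", "kwargs": {"series": [{"tx":0.024,"ty":0,"tz":0.023,"ax":0,"ay":0,"az":0}]}}

```text
t: 11.57
position: [552.4, -18.1, 24.7]
ee_rot: [180.0, -43.0, 94.1]
force: [0.5, -2.3, 0.1]
grip_width: 29.8
finger_force: 1.2
```

Emit:
{"fn": "servo_tool", "kwargs": {"series": [{"tx":0.024,"ty":0,"tz":0.023,"ax":0,"ay":0,"az":0},{"tx":0.024,"ty":0,"tz":0.023,"ax":0,"ay":0,"az":0}]}}

```text
t: 11.73
position: [552.3, -16.0, 24.7]
ee_rot: [180.0, -43.0, 94.1]
force: [0.3, -2.0, -0.5]
grip_width: 29.9
finger_force: 1.3
```

Emit:
{"fn": "servo_tool", "kwargs": {"series": [{"tx":0.024,"ty":0,"tz":0.023,"ax":0,"ay":0,"az":0}]}}

```text
t: 11.82
position: [552.3, -15.5, 24.6]
ee_rot: [180.0, -42.9, 94.1]
force: [-1.6, -8.2, 1.8]
grip_width: 30.1
finger_force: 3.8
```

```bash
python3 -c "
from h import *
st(); bottle((550,20))"
```

```text
{'t': 11.8, 'position': [552.3, -15.5, 24.6], 'ee_rot': [180.0, -42.9, 94.1], 'force': [-1.6, -8.2, 1.8], 'grip_width': 30.1}
scene [(551.6, 22.4, 17.9, 328), (array([549.8,  19.4]), 210)]
top [(549.6, 21.9, 18.3, 278), (array([550.3,  22.1]), 51)]
```

Emit:
{"fn": "servo_tool", "kwargs": {"series": [{"tx":0,"ty":0,"tz":0,"ax":0,"ay":0,"az":0},{"tx":0,"ty":0,"tz":0,"ax":0,"ay":0,"az":0},{"tx":-0.05,"ty":0,"tz":-0.047,"ax":0,"ay":0,"az":0},{"tx":-0.12,"ty":0,"tz":-0.11,"ax":0,"ay":0,"az":0},{"tx":-0.244,"ty":0,"tz":-0.227,"ax":0,"ay":0,"az":0},{"tx":-0.244,"ty":0,"tz":-0.227,"ax":0,"ay":0,"az":0},{"tx":-0.488,"ty":0,"tz":-0.454,"ax":0,"ay":0,"az":0},{"tx":-0.488,"ty":0,"tz":-0.454,"ax":0,"ay":0,"az":0},{"tx":-0.488,"ty":0,"tz":-0.454,"ax":0,"ay":0,"az":0},{"tx":0,"ty":0,"tz":0,"ax":0,"ay":0,"az":0}]}}

```text
t: 12.75
position: [559.9, -106.8, 24.1]
ee_rot: [179.8, -42.8, 94.0]
force: [0.1, -0.8, 0.3]
grip_width: 29.7
finger_force: 0.0
```

Emit:
{"fn": "servo_tool", "kwargs": {"series": [{"tx":0.682,"ty":0,"tz":-0.731,"ax":0,"ay":0,"az":0},{"tx":0.682,"ty":0,"tz":-0.731,"ax":0,"ay":0,"az":0},{"tx":0.682,"ty":0,"tz":-0.731,"ax":0,"ay":0,"az":0},{"tx":0.682,"ty":0,"tz":-0.731,"ax":0,"ay":0,"az":0},{"tx":0.682,"ty":0,"tz":-0.731,"ax":0,"ay":0,"az":0},{"tx":0.682,"ty":0,"tz":-0.731,"ax":0,"ay":0,"az":0},{"tx":0.682,"ty":0,"tz":-0.731,"ax":0,"ay":0,"az":0},{"tx":0.682,"ty":0,"tz":-0.731,"ax":0,"ay":0,"az":0},{"tx":0,"ty":0,"tz":0,"ax":0,"ay":0,"az":0}], "claw": -1}}

```text
t: 13.5
position: [560.1, -102.6, 270.2]
ee_rot: [179.4, -42.8, 94.5]
force: [1.0, -0.6, -0.2]
grip_width: 0.0
finger_force: 0.0
```

Emit:
{"fn": "servo_tool", "kwargs": {"series": [{"tx":0,"ty":0,"tz":0,"ax":0,"ay":-1,"az":0},{"tx":0,"ty":0,"tz":0,"ax":0,"ay":-1,"az":0},{"tx":0,"ty":0,"tz":0,"ax":0,"ay":-1,"az":0},{"tx":0,"ty":0,"tz":0,"ax":0,"ay":-1,"az":0},{"tx":0,"ty":0,"tz":0,"ax":0,"ay":-1,"az":0},{"tx":0,"ty":0,"tz":0,"ax":0,"ay":-1,"az":0},{"tx":0,"ty":0,"tz":0,"ax":0,"ay":-1,"az":0},{"tx":0,"ty":0,"tz":0,"ax":0,"ay":-1,"az":0},{"tx":0,"ty":0,"tz":0,"ax":0,"ay":-1,"az":0},{"tx":0,"ty":0,"tz":0,"ax":0,"ay":-1,"az":0}]}}

```text
t: 14.33
position: [558.0, -101.7, 264.5]
ee_rot: [-180.0, -2.8, 94.1]
force: [-0.4, 0.3, -0.4]
grip_width: 0.1
finger_force: 0.0
```

Emit:
{"fn": "servo_tool", "kwargs": {"series": [{"tx":0,"ty":0,"tz":0,"ax":0,"ay":-0.75,"az":0},{"tx":0,"ty":0,"tz":0,"ax":0,"ay":0,"az":0},{"tx":0,"ty":0,"tz":0,"ax":0,"ay":0,"az":0}]}}

```text
t: 14.58
position: [557.8, -100.8, 264.2]
ee_rot: [-179.9, -0.1, 94.2]
force: [-0.9, -0.4, -0.1]
grip_width: 0.1
finger_force: 0.0
```

Run:
```python
from h import *
st(); bottle((550,20))
for n in("scene","top"):
    p,D=snapshot(n); C=cloud(n,D); q=C[(D>0)&(np.hypot(C[...,0]-544.4,C[...,1]-108.3)<14)&(C[...,2]>80)&(C[...,2]<140)]
    print(n,len(q),np.percentile(q[:,2],[5,50,90,99]).round(1)); 
    t=q[q[:,2]>np.percentile(q[:,2],97)-4]; print(cv2.minEnclosingCircle(t[:,:2].astype(np.float32)),t.mean(0).round(1))
    if n=="scene": cv2.imwrite('pics/s3.png',cv2.resize(p[100:350,170:470,::-1],None,fx=2.4,fy=2.4))
```

```text
{'t': 14.6, 'position': [557.8, -100.8, 264.2], 'ee_rot': [-179.9, -0.1, 94.2], 'force': [-0.9, -0.4, -0.1], 'grip_width': 0.1}
scene [(551.5, 22.1, 18.1, 331), (array([549.8,  19.5]), 185)]
top [(549.5, 21.8, 18.4, 277), (array([550.3,  21.7]), 54)]
scene 202 [113.4 122.8 124.2 125.3]
((544.5057373046875, 107.65621185302734), 13.61008358001709) [545.6 108.5 123.1]
top 153 [114.3 120.7 123.3 124.8]
((543.5367431640625, 108.54483795166016), 13.289948463439941) [543.6 108.4 121.8]
```

View pics/s3.png

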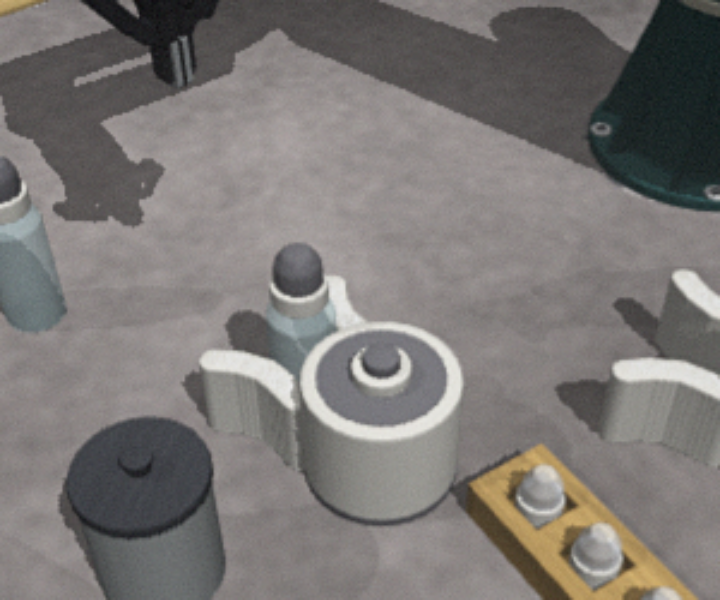

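The picture shows the bottle upright in the bay against the drum at (298,310), with the button at (381,360) and everything else unmoved. Next I move over the button.

Emit:
{"fn": "servo_tool", "kwargs": {"series": [{"tx":0.7,"ty":0.006,"tz":0,"ax":0,"ay":0,"az":0},{"tx":0.7,"ty":0.006,"tz":0,"ax":0,"ay":0,"az":0},{"tx":0.7,"ty":0.006,"tz":0,"ax":0,"ay":0,"az":0},{"tx":0.7,"ty":0.006,"tz":0,"ax":0,"ay":0,"az":0},{"tx":0.7,"ty":0.006,"tz":0,"ax":0,"ay":0,"az":0},{"tx":0.7,"ty":0.006,"tz":0,"ax":0,"ay":0,"az":0},{"tx":0.7,"ty":0.006,"tz":0,"ax":0,"ay":0,"az":0},{"tx":0.7,"ty":0.006,"tz":0,"ax":0,"ay":0,"az":0},{"tx":0.7,"ty":0.006,"tz":0,"ax":0,"ay":0,"az":0},{"tx":0.7,"ty":0.006,"tz":0,"ax":0,"ay":0,"az":0}]}}

```text
t: 15.62
position: [545.3, 108.2, 264.3]
ee_rot: [-180.0, -0.0, 94.0]
force: [0.1, 0.6, 0.3]
grip_width: -0.2
finger_force: 0.0
```

Emit:
{"fn": "servo_tool", "kwargs": {"series": [{"tx":0,"ty":0,"tz":0.9,"ax":0,"ay":0,"az":0},{"tx":0,"ty":0,"tz":0.9,"ax":0,"ay":0,"az":0},{"tx":0,"ty":0,"tz":0.9,"ax":0,"ay":0,"az":0},{"tx":0,"ty":0,"tz":0.5,"ax":0,"ay":0,"az":0},{"tx":0,"ty":0,"tz":0,"ax":0,"ay":0,"az":0},{"tx":0,"ty":0,"tz":0,"ax":0,"ay":0,"az":0}]}}

```text
t: 16.12
position: [544.9, 107.3, 167.8]
ee_rot: [-179.9, -0.0, 94.0]
force: [0.9, -0.2, 1.3]
grip_width: -0.1
finger_force: 0.0
```

Emit:
{"fn": "servo_tool", "kwargs": {"series": [{"tx":0.02,"ty":0,"tz":0.4,"ax":0,"ay":0,"az":0},{"tx":0,"ty":0,"tz":0.4,"ax":0,"ay":0,"az":0},{"tx":0,"ty":0,"tz":0,"ax":0,"ay":0,"az":0}]}}

```text
t: 16.37
position: [545.3, 108.1, 144.4]
ee_rot: [-180.0, -0.0, 94.0]
force: [-1.8, -0.8, 0.2]
grip_width: -0.3
finger_force: 0.0
```

Emit:
{"fn": "servo_tool", "kwargs": {"series": [{"tx":0,"ty":0,"tz":0.1,"ax":0,"ay":0,"az":0},{"tx":0,"ty":0,"tz":0.1,"ax":0,"ay":0,"az":0},{"tx":0,"ty":0,"tz":0,"ax":0,"ay":0,"az":0}]}}

```text
t: 16.62
position: [545.7, 108.4, 139.1]
ee_rot: [179.9, -0.0, 94.1]
force: [-0.4, 0.3, 0.3]
grip_width: 0.2
finger_force: 0.0
```

Emit:
{"fn": "servo_tool", "kwargs": {"series": [{"tx":0,"ty":0,"tz":0.1,"ax":0,"ay":0,"az":0},{"tx":0,"ty":0,"tz":0,"ax":0,"ay":0,"az":0}]}}

```text
t: 16.78
position: [545.7, 108.5, 135.8]
ee_rot: [179.9, -0.0, 94.1]
force: [0.5, 0.1, 1.7]
grip_width: 0.2
finger_force: 0.7
```

Contact at about z = 136.5; press on in 2 mm steps.

Emit:
{"fn": "servo_tool", "kwargs": {"series": [{"tx":0,"ty":0,"tz":0.07,"ax":0,"ay":0,"az":0},{"tx":0,"ty":0,"tz":0.07,"ax":0,"ay":0,"az":0},{"tx":0,"ty":0,"tz":0,"ax":0,"ay":0,"az":0}]}}

```text
t: 17.03
position: [545.7, 108.5, 131.5]
ee_rot: [179.9, -0.0, 94.1]
force: [0.5, -0.4, 4.5]
grip_width: -0.3
finger_force: 2.0
```

Emit:
{"fn": "servo_tool", "kwargs": {"series": [{"tx":0,"ty":0,"tz":0.05,"ax":0,"ay":0,"az":0},{"tx":0,"ty":0,"tz":0,"ax":0,"ay":0,"az":0}]}}

```text
t: 17.2
position: [545.7, 108.5, 130.1]
ee_rot: [179.9, -0.0, 94.1]
force: [1.4, -0.4, 5.1]
grip_width: 0.2
finger_force: 2.4
```

Emit:
{"fn": "servo_tool", "kwargs": {"series": [{"tx":0,"ty":0,"tz":0.03,"ax":0,"ay":0,"az":0},{"tx":0,"ty":0,"tz":0,"ax":0,"ay":0,"az":0}]}}

```text
t: 17.37
position: [545.8, 108.5, 130.0]
ee_rot: [179.9, -0.0, 94.1]
force: [-0.4, -0.2, 9.7]
grip_width: -0.2
finger_force: 5.3
```

The button is bottomed: force jumped from 5 to 9.7 N with no further travel. I'll raise clear.

Emit:
{"fn": "servo_tool", "kwargs": {"series": [{"tx":0,"ty":0,"tz":-0.1,"ax":0,"ay":0,"az":0},{"tx":0,"ty":0,"tz":-0.2,"ax":0,"ay":0,"az":0},{"tx":0,"ty":0,"tz":-0.5,"ax":0,"ay":0,"az":0},{"tx":0,"ty":0,"tz":-0.8,"ax":0,"ay":0,"az":0},{"tx":0,"ty":0,"tz":-0.8,"ax":0,"ay":0,"az":0},{"tx":0,"ty":0,"tz":-0.8,"ax":0,"ay":0,"az":0},{"tx":0,"ty":0,"tz":-0.8,"ax":0,"ay":0,"az":0},{"tx":0,"ty":0,"tz":0,"ax":0,"ay":0,"az":0},{"tx":0,"ty":0,"tz":0,"ax":0,"ay":0,"az":0},{"tx":0,"ty":0,"tz":0,"ax":0,"ay":0,"az":0}]}}

```text
t: 18.2
position: [544.3, 108.5, 248.2]
ee_rot: [-179.9, -0.0, 94.1]
force: [0.3, -0.4, -0.4]
grip_width: -0.0
finger_force: 0.0
```

Run:
```python
from h import *
st(); bottle((550,20))
p,D=snapshot("scene"); C=cloud("scene",D); q=C[(D>0)&(np.hypot(C[...,0]-544.4,C[...,1]-108.3)<14)&(C[...,2]>80)&(C[...,2]<140)]
print(np.percentile(q[:,2],[50,90,99]).round(1))
```

```text
{'t': 18.2, 'position': [544.3, 108.5, 248.2], 'ee_rot': [-179.9, -0.0, 94.1], 'force': [0.3, -0.4, -0.4], 'grip_width': -0.0}
scene [(551.6, 22.5, 18.0, 330), (array([549.8,  19.4]), 193)]
top [(549.6, 14.5, 15.2, 83), (array([541.7,  31. ]), 9)]
[122.7 124.2 125.3]
```

The bottle hasn't moved (the scene view reads the same; the gripper blocks part of the top view), and the button is back up at its original height.

```bash
python3 -c "
from h import *
print(bot.finish_job())"
```

```text
the job is handed in; nothing more can be done
None
```

The bottle stands upright and home in the warmer's bay, the button was pressed fully down and has sprung back, the gripper is clear of everything, and the job is handed in; no verdict came back.

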